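# Seat a chair-leg blank in the squaring jig

### The job

Push the dark walnut leg blank across the jig's board until its long side lies flat along the fence and its square end is up against the end stop; slide it, do not pick it up. Once it is home, push the red turn-button round as far as it goes, so that it lies square across the top of the blank, and leave the blank home. Leave the pale spare blank, the glue jar, the wax tin and the yellow tape measure where they are.

Things in the scene. Friction and masses are not known exactly. Their poses are not given: they have to be found in the camera images.
- jig: Fixed jig: plywood board 220 (x) x 360 (y) x 18 mm, origin at the centre of its underside, on the bench. In its axes: wooden fence on the far (+x) edge, inner face at x = +70 mm, 30 mm thick, full length; end stop near the left (+y) end, inner face at y = +140, 26 mm thick, from x = -40 to +70. Their tops are 54 mm above the bench. Turn-button's pivot on the fence: x = +85, y = +90.
- leg_center (a point): Centre of the square part, 46 (x) x 130 (y) x 32 mm (z), of the dark walnut blank, 0.15 kg, loose on the jig's board (its top 50 mm above the bench). A round tenon, 24 mm across, 30 long, sticks out of its -y end, tip 95 mm from this point; the flat +y end goes to the stop. Home, its axes match the jig's and this point is at x = +47, y = +75 in the jig's axes.
- turn_button (a joint): Red bar 22 mm wide, 54 to 70 mm above the bench, on an upright pivot; reaches 65 mm one way, 12 the other. Angle in rad: 0 = along the fence, long end to the jig's -y; grows as that end swings clockwise seen from above, toward the jig's -x, to a dead stop at 1.57, square across the seated blank, 4 mm above it. About 1 N at the tip turns it; it stays where left.
- button_tip (a point): Point in the middle of the turn-button's thickness, on its centre line, 50 mm from the pivot toward the long end (62 mm above the bench).
- spare_leg_center (a point): Centre of the pale spare leg blank, same shape and size as the dark one, loose on the bench beyond the fence, 16 mm above the bench. Leave it.
- glue_center (a point): Centre of a glue jar with an orange cap, 60 mm across, 75 mm tall, loose on the bench at one end of the jig. Leave it.
- wax_center (a point): Centre of a round brass wax tin with a dark lid, 72 mm across, 42 mm tall, loose on the bench at one end of the jig. Leave it.
- tape_center (a point): Centre of a yellow tape measure, 46 x 46 x 30 mm, loose on the jig's board at its near left corner. Leave it.
Things that resemble listed ones, but are neither listed nor needed, are in the scene too. What is shaped like the part that bears leg_center but green is not meant.

How it is judged:
On the way, in this order (a step that is already met when the one before it is completed fails the run):
1. the walnut blank lies home, flat along the fence and against the end stop (x of leg_center in the frame of jig between 0.044 and 0.05 m and y of leg_center in the frame of jig between 0.072 and 0.078 m and angle between the y axis of leg_center and the y axis of jig, either way round below 0.03 rad and z of leg_center in the frame of jig below 0.038 m and angle between leg_center's own z axis and vertical below 0.04 rad), for 0.2 s.
2. the turn-button is swung across the blank (value of joint turn_button above 1.4 rad), for 0.2 s.
At the end, for the whole second after the job is handed in: The blank is on the board within 3 mm of the fence and of the end stop and within 0.03 rad of parallel to the fence, at rest; the turn-button is at more than 1.4 rad (all of step 1 and value of joint turn_button above 1.4 rad and linear speed of leg below 0.01 m/s); the robot touches nothing.
It fails at once if the walnut blank is lifted more than 12 mm or tipped over 0.25 rad (z of leg_center in the frame of jig above 0.046 m or angle between leg_center's own z axis and vertical above 0.25 rad).
It fails at once if the walnut blank is pushed off the board (height (world z) of leg_center below 0.024 m).
It fails at once if a bystander (spare blank, glue jar, wax tin, tape measure) is moved more than 15 mm (distance of any of spare_leg_center, glue_center, wax_center, tape_center from where it was at the start of the episode above 0.015 m).
It also fails if it takes over 64 s, if anything falls off the work surface, if the arm or the gripper's body presses on something with over 40 N, if the wrist force passes 120 N, or if a joint passes its speed limit or range.

### The arm

A 6-joint arm with a two-finger parallel gripper is mounted at the origin on the work surface. World frame = base frame: x ahead of the robot, y to its left, z up, the work surface at z = 0. Lengths are in m, angles in rad, forces in N, time in s.
With the tool pointing down it reaches from about 0.275 to 0.875 m from the base axis. Payload 12.5 kg.
Tool frame: the origin (TCP) lies at the very end of the fingers, on their centre line; the grasp point (between the pads) lies env.pinch_z behind it (env.pinch_z is the distance from the TCP to the grasp point, in m); z points along the fingers, y is the direction in which the jaws open and shut (so a half turn about z gives the same grasp; the last joint's range is limited). The gripper opens to 85 mm and grips with 20 to 120 N. Pads are 22 mm wide; open, the fingers measure 114 mm over their backs; the gripper's body (76 mm by 85 mm) begins 54 mm behind the grasp point. The pads swing forward as they close: fully open they stand 13 mm farther back than shut.
Start: joints at [-1.222, 0.351, 1.652, -0, 1.139, -0.085], TCP at [0.231, -0.499, 0.231] pointing down, gripper open.
Joint ranges: [-2.75, 2.75], [-0.79, 2.1], [0.01, 2.65], [-1.57, 4.71], [0.07, 3.14], [-2.87, 2.87]. Speed limits (rad/s): [2.22, 2.22, 2.79, 3.14, 3.14, 3.14].

### API

Orientations are given as [roll, pitch, yaw] about the fixed x, y, z axes, in that order (R = Rz(yaw) Ry(pitch) Rx(roll)).
In Python, from cell import env gives the robot as it stands. Calls block until the motion is done:
- env.move_ptp(position, orientation): joint-space move of the TCP to a pose.
- env.move_l(position, ori=None, v=0.15): straight line of the TCP; ori=None keeps the orientation; v is the mean speed in m/s.
- env.goto_joints(angles): joint-space move.
- env.command_gripper(opening): finger opening in m; the grip force is fixed at half the most; returns when the fingers have stopped.
- env.pause(seconds).
- env.solve_ik(position, orientation): joint angles nearest the present ones, or None.
- env.observe(): the state.
- env.get_image(name): name is "side" or "top"; returns a dict with "frame" (480x640x3 uint8, blue, green, red), "fx", "fy", "cx", "cy" (pixels), "eye" and "rotation" of the camera in the world. Camera axes: x right, y up, looking along -z (the intrinsics and any distortion apply to the point x, -y, -z); pixel columns grow to the right and rows downward; lengths in m; the calibration is good to about 2 mm. A picture is of the moment at which its call begins. There is no depth.
A pose or a line that the arm cannot do raises env.MotionError and nothing moves.
- env.close_job(): hands the job in, once; it reports no verdict.
The state is a dict: "time": time; "q": joint angles; "joint_vel": joint speeds; "joint_efforts": joint torques, N m; "tcp_pos": TCP position; "ee_rot": TCP orientation; "force": force on the tool from outside, world axes, zero at the start; "wrist_torque": the same for the moment, N m; "finger_gap": finger opening in m.
Only numpy, scipy, OpenCV 4.12 (cv2) and the standard library are available. Lean on these libraries where they do the work, as an engineer would, in place of code of your own. Each camera call takes 0.05 s, during which the arm holds its last target.

## Working session

There is one attempt and no reset: what is moved stays moved. The work goes in short steps, each a Python script; the robot and the scene stay as the last script left them, time stands still between calls to the robot, and variables do not carry over. Pictures are saved under pics/ and viewed, and the job is handed in when it is done.

```bash
mkdir -p pics; ls; python3 - <<'E'
from cell import env
import cv2
for n in("top","side"):
    d=env.get_image(n); cv2.imwrite(f"pics/{n}0.png",d["frame"])
    print(n,{k:v for k,v in d.items() if k!="frame"})
print(env.observe(),env.pinch_z)
E
```

```text
pics
top {'fx': 624.9571424121328, 'fy': 624.9571424121328, 'cx': 317.6731214827088, 'cy': 244.47943347801862, 'eye': array([0.22677846, 0.04731309, 1.53325389]), 'rotation': array([ 2.04808094e-01, -5.79334979e-04, -1.56566643e+00])}
side {'fx': 621.4764439763773, 'fy': 621.4764439763773, 'cx': 315.8622910380558, 'cy': 244.75330369191335, 'eye': array([0.05775902, 1.0744119 , 0.69169443]), 'rotation': array([ 1.08087475, -0.01757426, -2.71235607])}
{'time': 0.1, 'q': array([-1.22160511e+00,  3.51153827e-01,  1.65236566e+00,  6.16488251e-07,
        1.13910393e+00, -8.45550496e-02]), 'joint_vel': array([-0.00171876, -0.00167615, -0.00136704, -0.00227847,  0.00018339,
       -0.00031855]), 'joint_efforts': array([ 1.06881421e-04, -5.06833398e+01, -2.91874355e+01, -1.31123893e-04,
        2.64816037e-03, -1.22708124e-05]), 'tcp_pos': array([ 0.23109257, -0.4987635 ,  0.23082577]), 'ee_rot': array([-3.14056562e+00, -8.76098741e-05,  4.33745964e-01]), 'force': array([-0.30521212,  0.17860187, -0.11935317]), 'wrist_torque': array([-0.01161998,  0.03109668,  0.02301186]), 'finger_gap': 0.08539803644271474} 0.0187
```

View pics/top0.png

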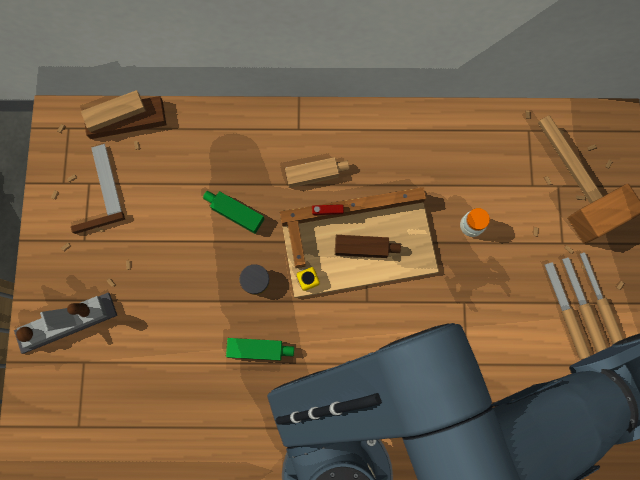

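View pics/side0.png

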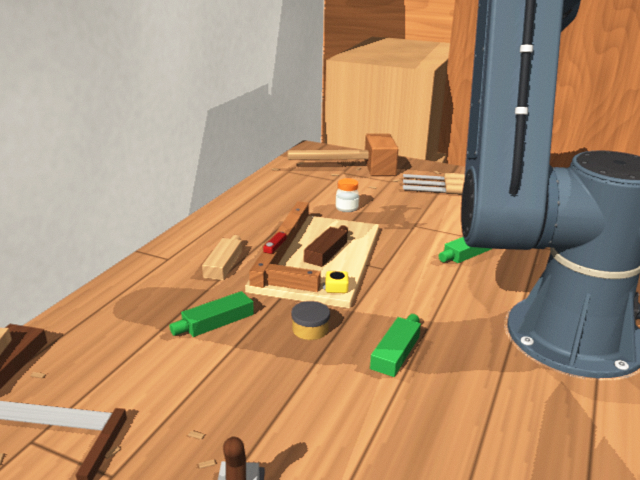

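```bash
cat > h.py <<'E'
import numpy as np, cv2
from scipy.spatial.transform import Rotation as R
def ray(d,uv,z):
    uv=np.atleast_2d(np.float64(uv)); M=R.from_euler('xyz',d["rotation"]).as_matrix()
    c=np.c_[(uv[:,0]-d["cx"])/d["fx"],-(uv[:,1]-d["cy"])/d["fy"],-np.ones(len(uv))]@M.T
    return d["eye"]+c*((z-d["eye"][2])/c[:,2])[:,None]
def proj(d,P):
    M=R.from_euler('xyz',d["rotation"]).as_matrix(); p=(np.atleast_2d(P)-d["eye"])@M
    return np.c_[d["cx"]+d["fx"]*p[:,0]/-p[:,2], d["cy"]-d["fy"]*p[:,1]/-p[:,2]]
def crop(d,x0,y0,x1,y1,s,name):
    cv2.imwrite(name,cv2.resize(d["frame"][y0:y1,x0:x1],None,fx=s,fy=s,interpolation=cv2.INTER_CUBIC))
E
python3 - <<'E'
from cell import env
from h import *
d=env.get_image("top"); crop(d,270,140,470,310,4,"pics/c1.png")
h=cv2.cvtColor(d["frame"],cv2.COLOR_BGR2HSV)
for p in [(370,225),(400,270),(360,245),(395,247),(328,210),(350,205),(380,198),(292,245),(340,290),(420,190),(370,285),(307,278)]: print(p,h[p[1],p[0]])
s=env.get_image("side"); crop(s,180,170,400,340,3.6,"pics/c2.png")
E
```

```text
(370, 225) [ 18 123 199]
(400, 270) [ 18 125 221]
(360, 245) [ 13 172  71]
(395, 247) [ 12 176  74]
(328, 210) [  2 235 126]
(350, 205) [ 14 175 125]
(380, 198) [ 14 181 151]
(292, 245) [ 14 172 142]
(340, 290) [ 14 149  82]
(420, 190) [ 14 178 135]
(370, 285) [ 14 149  91]
(307, 278) [128  36  28]
```

View pics/c1.png

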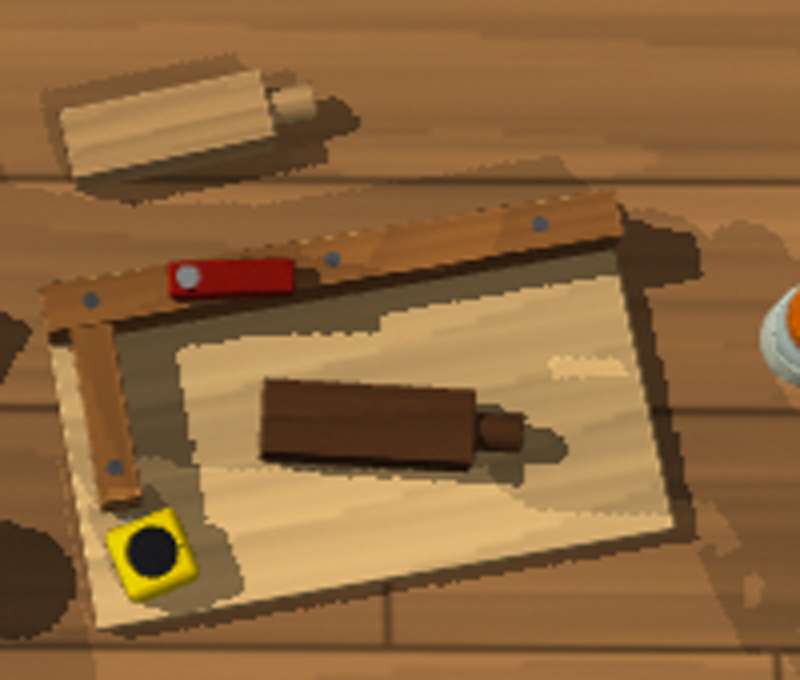

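View pics/c2.png

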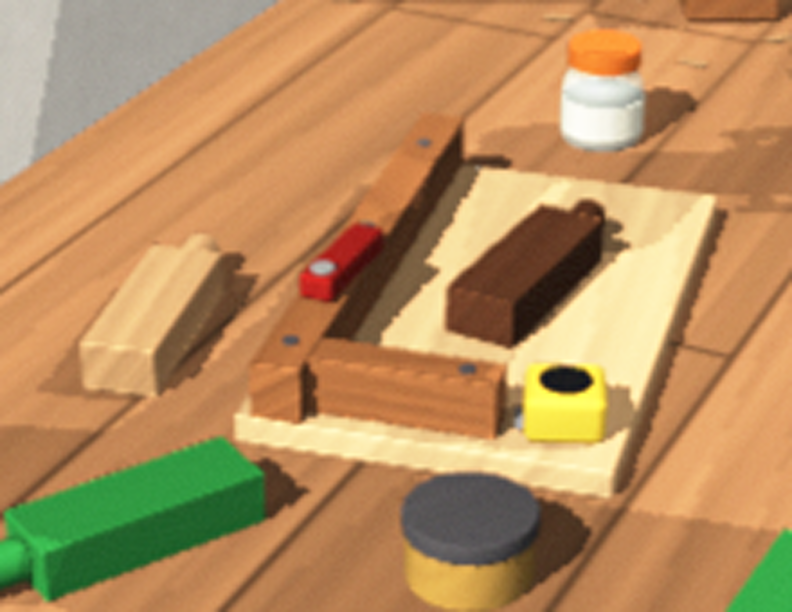

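```bash
cat > m.py <<'E'
from h import *
def f4(l): return np.array(l)/4.+[270-.375,140-.375]
def rigid(A,B):
    a,b=A-A.mean(0),B-B.mean(0); th=np.arctan2((a[:,0]*b[:,1]-a[:,1]*b[:,0]).sum(),(a*b).sum())
    Rm=np.array([[np.cos(th),-np.sin(th)],[np.sin(th),np.cos(th)]]); t=B.mean(0)-Rm@A.mean(0); return th,Rm,t
E
python3 - <<'E'
from cell import env
from m import *
d=env.get_image("top")
# jig
A=np.array([[-.11,.18],[-.11,-.18],[.07,-.18],[.10,-.18],[.10,.18],[-.04,.14]])
W=np.r_[ray(d,f4([[97,629],[677,527]]),.018),ray(d,f4([[623,241],[614,191],[40,291],[141,499]]),.054)][:,:2]
th,Rm,t=rigid(A,W); print("jig",th,t,"res mm",(W-(A@Rm.T+t))*1e3)
np.savez("jig.npz",th=th,R=Rm,t=t)
toj=lambda p:(p-t)@Rm
C=ray(d,f4([[265,378],[476,390],[473,459],[261,455]]),.050)[:,:2]
B=np.array([[.023,.065],[.023,-.065],[-.023,-.065],[-.023,.065]])
t2,R2,c=rigid(B,C); print("blank",t2-th,c,toj(c),"res",(C-(B@R2.T+c))*1e3)
for n,p,z in [("pivot",[188,277],.070),("tipend far",[293,262],.070),("tipend near",[292,298],.070),("tape",[152,555],.048)]:
    w=ray(d,f4([p]),z)[:,:2]; print(n,w,toj(w))
# side view check
s=env.get_image("side")
P=np.array([[.07,.18],[.10,.18],[-.11,.18],[.07,-.18],[-.04,.14]]);z=[.054,.054,.018,.054,.054]
print(np.round((proj(s,np.c_[P@Rm.T+t,z])-[180,170])*3.6)); print("blank side",np.round((proj(s,np.c_[C,[.05]*4])-[180,170])*3.6))
E
```

```text
jig 0.17959451236425764 [ 0.54913639 -0.05230317] res mm [[ 2.22682648  0.15050431]
 [ 2.60321386 -0.74469506]
 [-2.92574299  1.19922388]
 [-0.52952827  0.43031205]
 [-1.6921816  -1.25285459]
 [ 0.31741252  0.21750941]]
blank -0.21555061167962614 [ 0.53484259 -0.05894187] [-0.01524977 -0.00397862] res [[ 0.67325558 -1.29747707]
 [-1.45101217  0.43433417]
 [ 1.83085761  1.35947073]
 [-1.05310102 -0.49632782]]
pivot [[0.61871371 0.05101244]] [[0.08691358 0.08922526]]
tipend far [[ 0.62844146 -0.0125416 ]] [[0.08513218 0.02495574]]
tipend near [[ 0.60593717 -0.01186853]] [[0.06311008 0.02963793]]
tape [[0.45207718 0.07172657]] [[-0.07334262  0.13937262]]
[[307. 371.]
 [256. 364.]
 [621. 474.]
 [471. 117.]
 [516. 364.]]
blank side [[451. 285.]
 [545. 202.]
 [605. 217.]
 [521. 304.]]
```

```bash
cat >> m.py <<'E'
from cell import env
J=np.load("jig.npz") if __import__("os").path.exists("jig.npz") else None
TH=float(J["th"])
def W(x,y,z): 
    p=J["R"]@[x,y]+J["t"]; return [float(p[0]),float(p[1]),z]
ORI=[np.pi,0,TH]
def st():
    o=env.observe(); p=J["R"].T@(np.array(o["tcp_pos"])[:2]-J["t"]); f=J["R"].T@np.array(o["force"])[:2]
    return o["time"],np.round(p*1e3,1),round(o["tcp_pos"][2]*1e3,1),np.round(f,2),round(float(o["force"][2]),2)
E
python3 - <<'E'
from m import *
env.move_ptp(W(-.085,-.004,.15),ORI); print(st(),env.observe()["ee_rot"],env.observe()["q"])
env.move_l(W(-.085,-.004,.022),v=.12); print(st())
s=env.get_image("side"); crop(s,180,120,400,290,3.6,"pics/s1.png")
E
```

```text
(2.1, array([-85. ,  -4.6]), np.float64(150.1), array([ 0.54, -0.03]), 0.57) [ 3.14135508e+00 -2.89238521e-04  1.79028663e-01] [-2.51936707e-01  3.21103726e-01  1.92688306e+00 -1.21960005e-04
  8.93243831e-01  1.13990743e+00]
(3.3167, array([-84.6,  -4.2]), np.float64(22.5), array([-0.1 , -0.46]), 0.54)
```

View pics/s1.png

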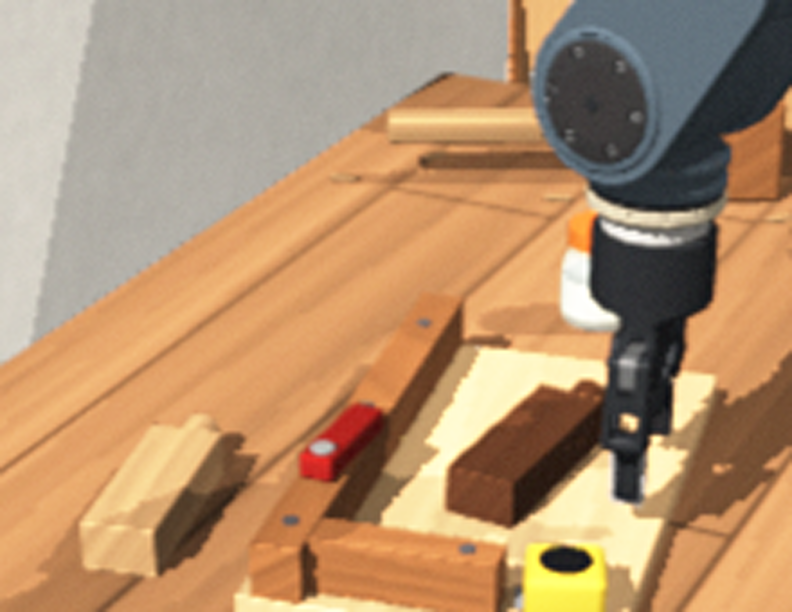

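The left fingertip, at crop (628,500), is just off the board and clear of the blank's near side, with the tape at (565,580) untouched. Now the push to the fence.

```bash
python3 - <<'E'
from m import *
env.move_l(W(-.04,-.004,.022),v=.06); print(st())
env.move_l(W(.004,-.004,.022),v=.05); print(st())
for x in np.arange(.006,.019,.0015):
    env.move_l(W(x,-.004,.022),v=.03); env.pause(.1); s=st(); print(s)
    if s[3][0]<-6: break
s=env.get_image("side"); crop(s,180,120,400,290,3.6,"pics/s2.png")
s=env.get_image("top"); crop(s,270,140,470,310,4,"pics/t2.png")
E
```

```text
(4.2667, array([-40.3,  -3.9]), np.float64(21.9), array([-0.29, -0.1 ]), -0.3)
(5.3, array([ 3.9, -4. ]), np.float64(22.0), array([-0.54, -1.34]), 0.27)
(5.65, array([ 6., -4.]), np.float64(22.0), array([-0.73, -0.46]), 0.15)
(6.0, array([ 7.6, -4. ]), np.float64(22.0), array([ 0.82, -0.27]), 0.36)
(6.35, array([ 9.1, -4. ]), np.float64(22.0), array([0.63, 0.43]), -0.26)
(6.7, array([10.6, -4. ]), np.float64(22.0), array([-0.34,  0.8 ]), 0.32)
(7.05, array([12.1, -4. ]), np.float64(22.0), array([ 0.37, -0.47]), 1.0)
(7.4, array([13.6, -4. ]), np.float64(22.0), array([-0.34,  0.17]), 0.11)
(7.75, array([15.1, -4. ]), np.float64(22.0), array([-0.06,  0.22]), -0.03)
(8.1, array([16.6, -4. ]), np.float64(22.0), array([ 1.37, -0.13]), -0.42)
(8.45, array([18.1, -4. ]), np.float64(22.0), array([0.27, 0.54]), -0.64)
```

View pics/s2.png

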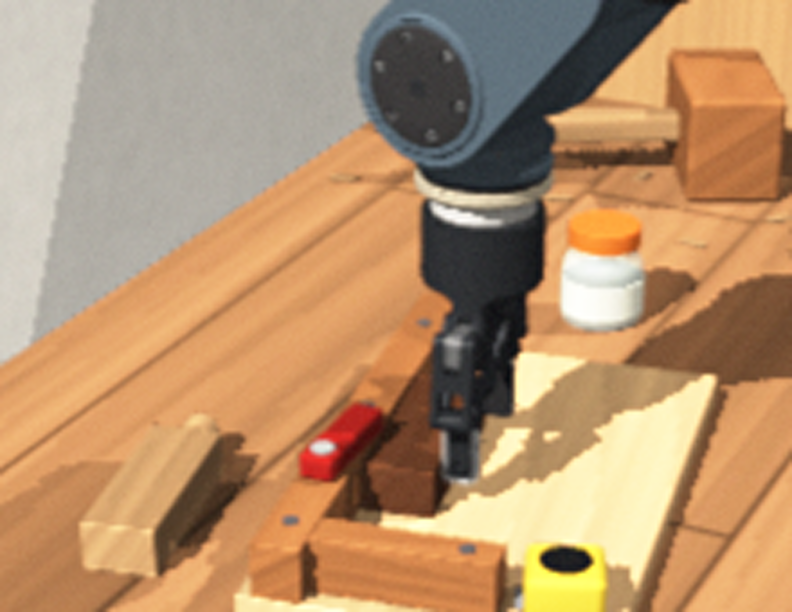

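View pics/t2.png

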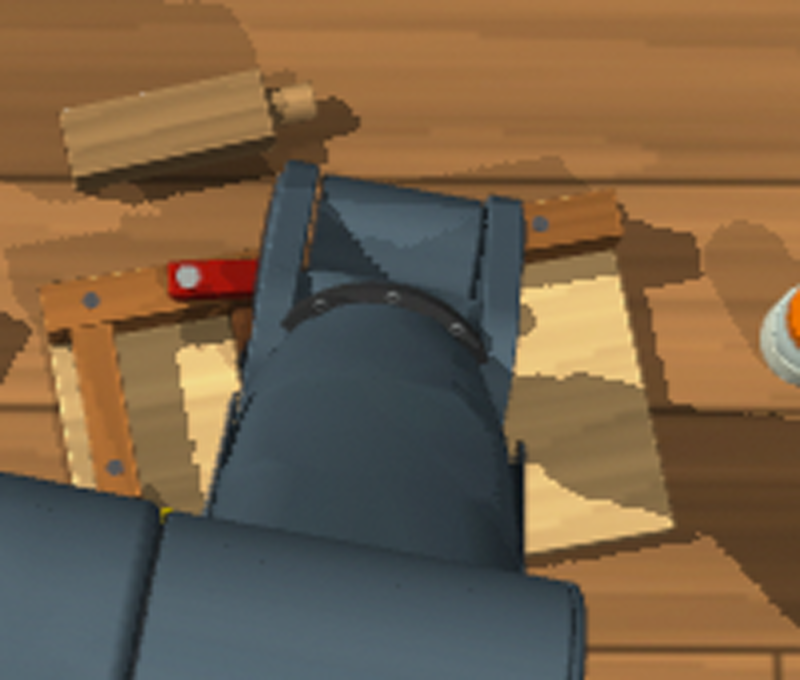

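The blank (end face at crop 370–440, 450–515) is square and near the fence, but I see no fence force yet. Continuing.

```bash
python3 - <<'E'
from m import *
for x in np.arange(.019,.030,.001):
    env.move_l(W(x,-.004,.022),v=.03); env.pause(.05); s=st(); print(s)
    if s[3][0]<-6: break
s=env.get_image("side"); crop(s,220,200,360,310,5.6,"pics/s3.png")
E
```

```text
(8.85, array([18.2, -3.9]), np.float64(21.9), array([-5.87, -1.  ]), 3.68)
(9.15, array([18.1, -3.9]), np.float64(21.8), array([-10.66,  -1.54]), 7.9)
```

View pics/s3.png

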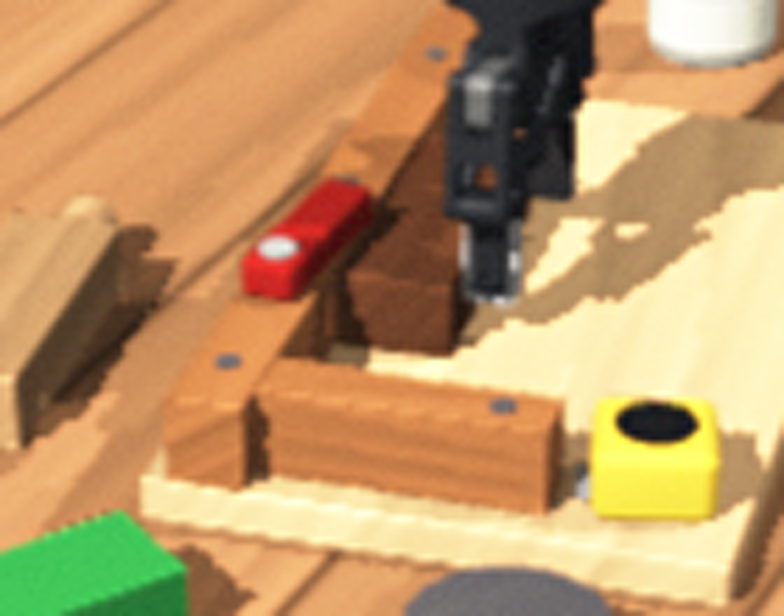

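```bash
python3 - <<'E'
from m import *
env.move_l(W(-.03,-.004,.022),v=.15)
env.move_l(W(-.03,-.06,.13),v=.3)
env.command_gripper(0.0)
env.move_ptp(W(.05,-.20,.13),ORI); print(st(), env.observe()["finger_gap"])
s=env.get_image("side"); crop(s,220,170,360,280,5.6,"pics/s4.png")
s=env.get_image("top"); crop(s,270,140,470,310,4,"pics/t4.png")
E
```

```text
(11.6917, array([  49.6, -199.6]), np.float64(129.5), array([0.3 , 0.13]), 0.41) 4.327936627214137e-06
```

View pics/s4.png

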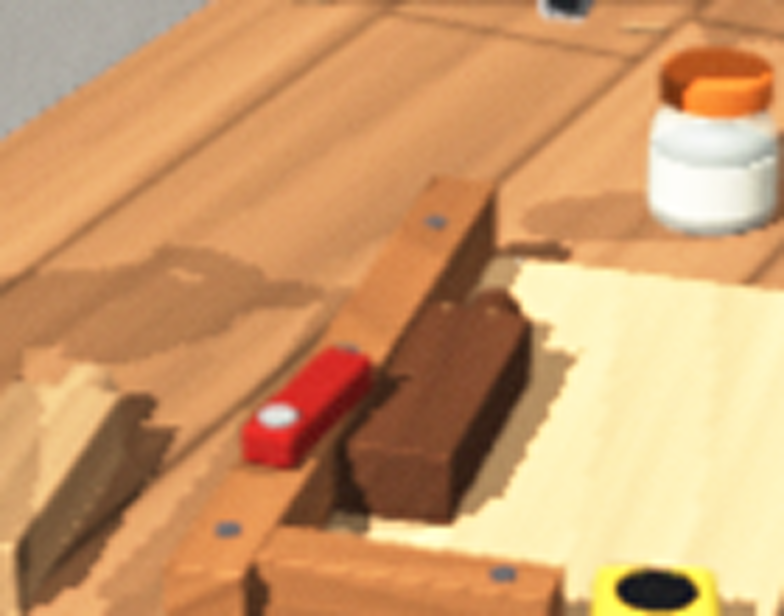

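View pics/t4.png

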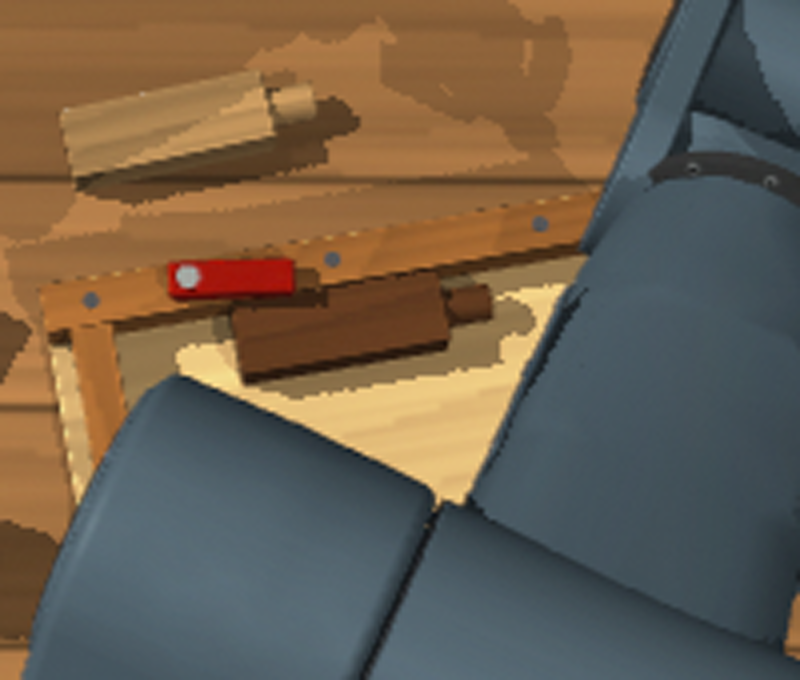

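```bash
python3 - <<'E'
from m import *
d=env.get_image("top")
t,Rm,th=J["t"],J["R"],TH
toj=lambda p:(p-t)@Rm
C=ray(d,f4([[441,271],[450,340],[243,376],[231,310]]),.050)[:,:2]
B=np.array([[.023,-.065],[-.023,-.065],[-.023,.065],[.023,.065]])
t2,R2,c=rigid(B,C); print("blank",t2-th,toj(c),"res",(C-(B@R2.T+c))*1e3)
f=toj(ray(d,f4([[623,241],[52,341]]),.054)[:,:2]); print("fence inner top",f)
tip=toj(ray(d,f4([[492,300]]),.034)[:,:2]);print("tenon tip",tip)
g=toj(ray(d,f4([[110,325],[141,499]]),.054)[:,:2]); print("stop inner",g)
E
```

```text
blank 0.0036853711343949325 [0.04663838 0.00118491] res [[-0.57791483 -1.63185969]
 [ 1.14627577  1.91889114]
 [ 1.66234439  0.3583119 ]
 [-2.23070534 -0.64534335]]
fence inner top [[ 0.06733553 -0.17829744]
 [ 0.06585432  0.17694823]]
tenon tip [[ 0.04931059 -0.0951025 ]]
stop inner [[ 0.06961404  0.14052802]
 [-0.03964884  0.14015731]]
```

```bash
python3 - <<'E'
from m import *
env.move_l(W(.043,-.145,.10),v=.2)
env.move_l(W(.043,-.145,.028),v=.12); print(st())
env.move_l(W(.043,-.05,.028),v=.06); print(st())
env.move_l(W(.043,-.038,.028),v=.04); print(st())
for y in np.arange(-.037,-.015,.0015):
    env.move_l(W(.043,y,.028),v=.03); env.pause(.05); s=st(); print(s)
    if s[3][1]<-5: break
s=env.get_image("side"); crop(s,220,170,360,280,5.6,"pics/s5.png")
s=env.get_image("top"); crop(s,270,140,470,310,4,"pics/t5.png")
E
```

```text
(13.0583, array([  43.4, -145.4]), np.float64(28.7), array([-0.02,  0.43]), 0.34)
(14.7917, array([ 43. , -50.2]), np.float64(28.0), array([-0.83, -0.02]), -0.62)
(15.2417, array([ 43. , -37.6]), np.float64(28.0), array([-0.48,  0.86]), 0.62)
(15.5417, array([ 43., -37.]), np.float64(28.0), array([ 1.01, -0.43]), 0.58)
(15.8417, array([ 43. , -35.5]), np.float64(28.0), array([ 0.61, -0.69]), -0.47)
(16.1417, array([ 43.1, -34.9]), np.float64(28.1), array([-0.95, -7.36]), -1.1)
```

View pics/s5.png

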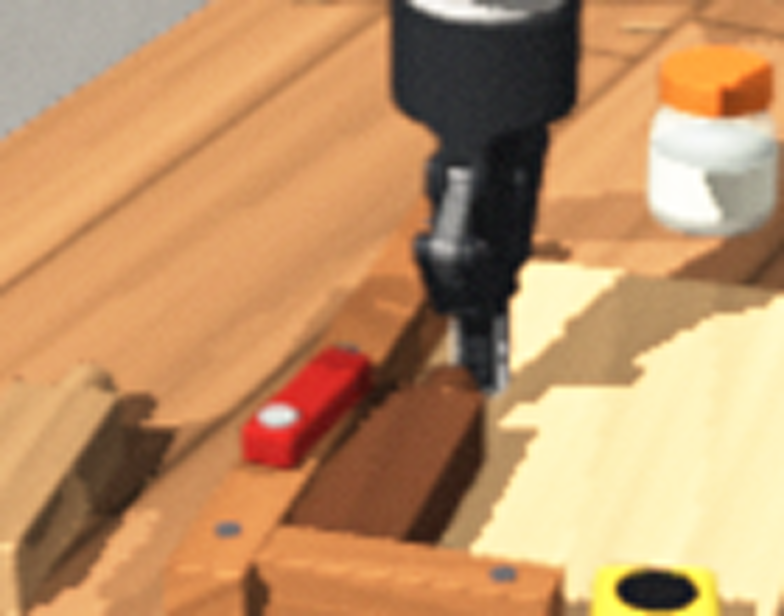

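View pics/t5.png

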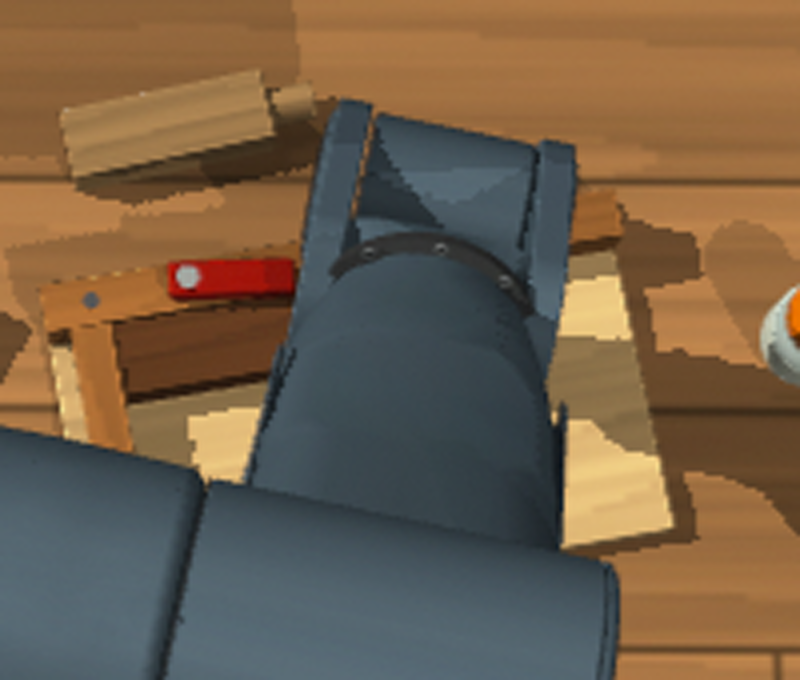

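Blank at the stop (its end meets the stop's inner edge at crop 120,320–400 in the top view). Reseating against the fence with both fingers to make it flat.

```bash
python3 - <<'E'
from m import *
env.move_l(W(.043,-.06,.028),v=.15)
env.move_l(W(.043,-.06,.12),v=.25)
env.command_gripper(.085)
env.move_l(W(-.02,.062,.12),v=.25)
env.move_l(W(-.02,.062,.022),v=.12); print(st())
env.move_l(W(.012,.062,.022),v=.06)
for x in np.arange(.0135,.024,.0012):
    env.move_l(W(x,.062,.022),v=.03); env.pause(.05); s=st(); print(s)
    if s[3][0]<-6: break
env.move_l(W(-.02,.062,.022),v=.15)
env.move_l(W(-.02,.062,.13),v=.25)
env.command_gripper(0)
env.move_ptp(W(.13,-.02,.14),ORI); print(st())
s=env.get_image("side"); crop(s,220,190,360,300,5.6,"pics/s6.png")
s=env.get_image("top"); crop(s,270,140,470,310,4,"pics/t6.png")
E
```

```text
(19.5333, array([-19.6,  61.8]), np.float64(22.5), array([ 0.18, -0.06]), 0.51)
(20.5167, array([13.4, 62. ]), np.float64(22.0), array([-0.89, -0.39]), 0.06)
(20.8167, array([14.7, 62. ]), np.float64(22.0), array([0.35, 0.35]), 0.23)
(21.1167, array([15.9, 62. ]), np.float64(22.0), array([ 0.1 , -0.86]), -0.03)
(21.4167, array([17.1, 62. ]), np.float64(22.0), array([-0.72, -0.34]), 0.86)
(21.7167, array([18.2, 62. ]), np.float64(21.9), array([-1.23,  0.25]), -0.35)
(22.0167, array([18.2, 62.1]), np.float64(21.8), array([-7.88, -0.82]), 5.02)
(24.5, array([129. , -19.4]), np.float64(139.4), array([ 0.3 , -0.68]), 0.15)
```

View pics/s6.png

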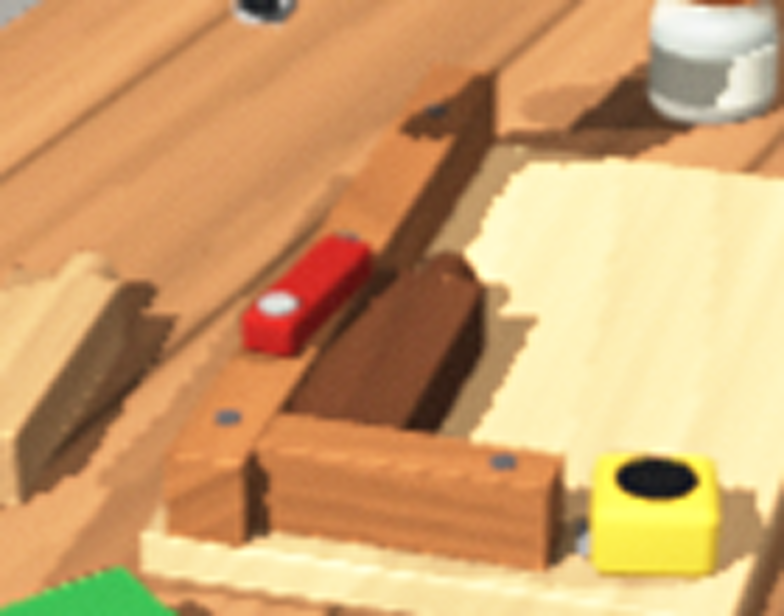

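View pics/t6.png

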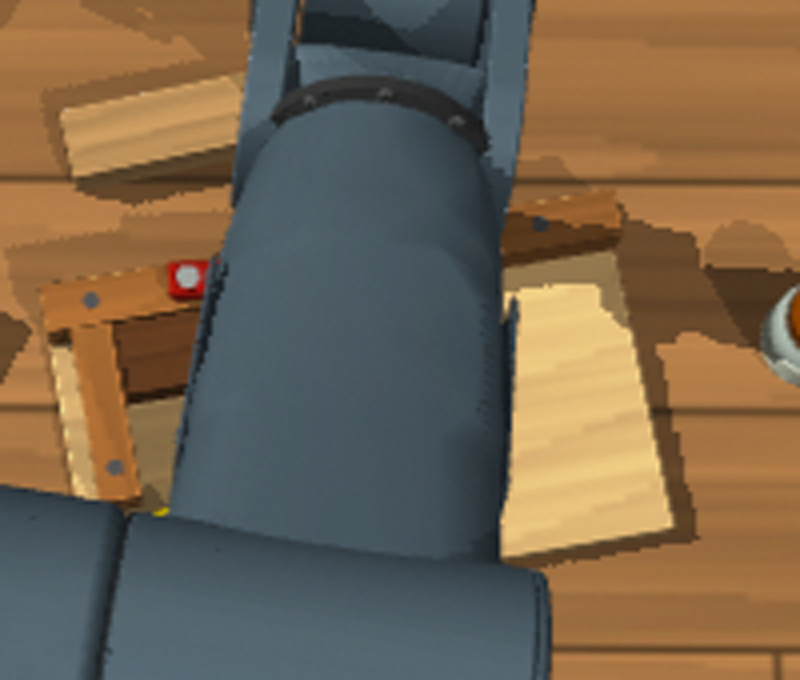

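```bash
python3 - <<'E'
from m import *
d=env.get_image("top"); toj=lambda p:(p-J["t"])@J["R"]
print("blank left/near edge",toj(ray(d,f4([[117,330],[128,398]]),.05)[:,:2]))
P=np.array([.085,.09]); r=.042
def pos(a,m=0):
    o=.011+.008*np.cos(a)+.015*np.sin(a)+m
    return P+r*np.array([-np.sin(a),-np.cos(a)])+o*np.array([np.cos(a),-np.sin(a)])
g=pos(.15,.010); env.move_l(W(*g,.10),v=.2); env.move_l(W(*g,.059),v=.1); print(st())
for a in np.arange(.2,1.46,.14):
    env.move_l(W(*pos(a),.059),v=.05); s=st(); print(round(a,2),s)
    if np.hypot(*s[3])>8: print("stop"); break
s=env.get_image("side"); crop(s,220,170,360,280,5.6,"pics/s7.png")
E
```

```text
blank left/near edge [[0.06677217 0.13680318]
 [0.02373555 0.13734412]]
(25.75, array([109.7,  43.5]), np.float64(59.1), array([ 0.79, -0.14]), 0.63)
0.2 (26.1333, array([97.8, 44.6]), np.float64(59.4), array([0.28, 0.29]), -0.27)
0.34 (26.3917, array([92.9, 42.5]), np.float64(59.0), array([-0.43,  0.46]), 0.8)
0.48 (26.65, array([87.4, 41.1]), np.float64(59.0), array([-0.25, -0.49]), -0.31)
0.62 (26.9167, array([81.6, 40.5]), np.float64(59.0), array([0.59, 0.29]), -0.16)
0.76 (27.1917, array([75.4, 40.9]), np.float64(59.0), array([ 0.48, -0.4 ]), 1.15)
0.9 (27.475, array([68.9, 42.3]), np.float64(59.0), array([-0.12,  0.17]), 0.58)
1.04 (27.7583, array([62.6, 44.8]), np.float64(59.0), array([0.33, 0.39]), 0.17)
1.18 (28.05, array([56.4, 48.4]), np.float64(59.0), array([ 0.21, -0.47]), 0.03)
1.32 (28.35, array([50.8, 53.2]), np.float64(59.0), array([ 1.  , -0.04]), 0.48)
```

View pics/s7.png

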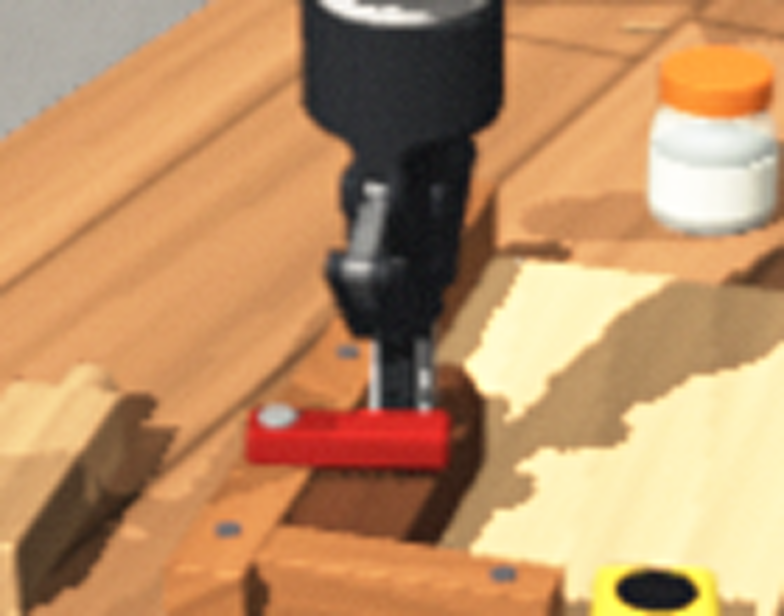

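Button is at roughly 1.3 rad and the finger is clear of the blank. The edge measured 3 mm short of the stop (y 0.137 against 0.140), right at the tolerance, so I'll confirm the blank is home before going past 1.4 rad.

```bash
python3 - <<'E'
from m import *
env.move_l(W(.05,.035,.059),v=.15)
env.move_l(W(.046,-.075,.10),v=.25)
env.move_l(W(.046,-.075,.028),v=.12)
env.move_l(W(.046,-.042,.028),v=.06); print(st())
for y in np.arange(-.040,-.028,.001):
    env.move_l(W(.046,y,.028),v=.03); env.pause(.05); s=st(); print(s)
    if s[3][1]<-5: break
env.move_l(W(.046,-.06,.028),v=.15)
env.move_l(W(.046,-.06,.10),v=.25)
env.move_ptp(W(.0,-.19,.15),ORI)
s=env.get_image("side"); crop(s,220,190,360,300,5.6,"pics/s8.png")
s=env.get_image("top"); crop(s,270,140,470,310,4,"pics/t8.png")
print(st()[0])
E
```

```text
(30.7333, array([ 46.1, -42. ]), np.float64(28.1), array([-0.28, -0.64]), 0.73)
(31.0333, array([ 46. , -40.1]), np.float64(28.0), array([0.37, 0.82]), -0.05)
(31.3333, array([ 46., -39.]), np.float64(28.0), array([0.56, 0.14]), 1.01)
(31.6333, array([ 46., -38.]), np.float64(28.0), array([-0.4 ,  0.36]), -0.38)
(31.9333, array([ 46., -37.]), np.float64(28.0), array([0.17, 0.48]), -0.66)
(32.2333, array([ 46., -36.]), np.float64(28.0), array([ 0.38, -0.47]), -1.16)
(32.5333, array([ 46. , -35.1]), np.float64(28.0), array([-0.64, -1.4 ]), -0.69)
(32.8333, array([ 46.1, -34.9]), np.float64(28.1), array([-0.54, -7.66]), -0.83)
34.3417
```

View pics/s8.png

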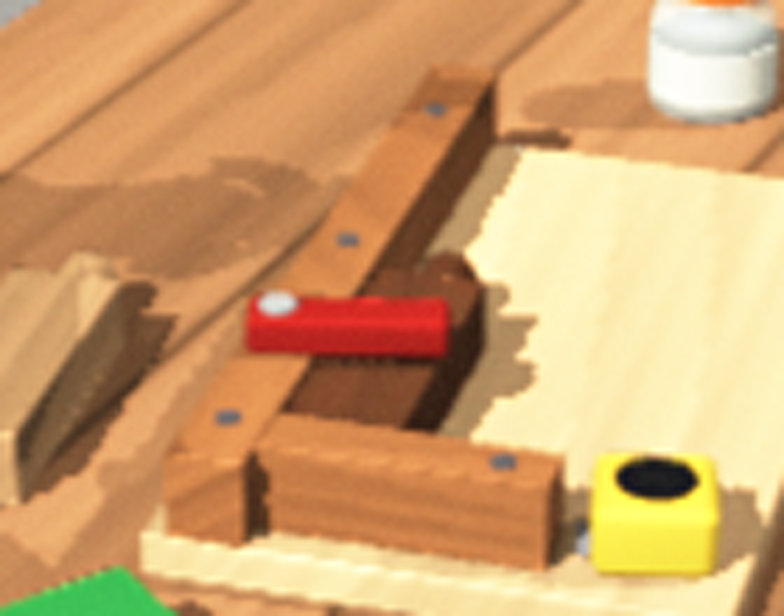

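View pics/t8.png

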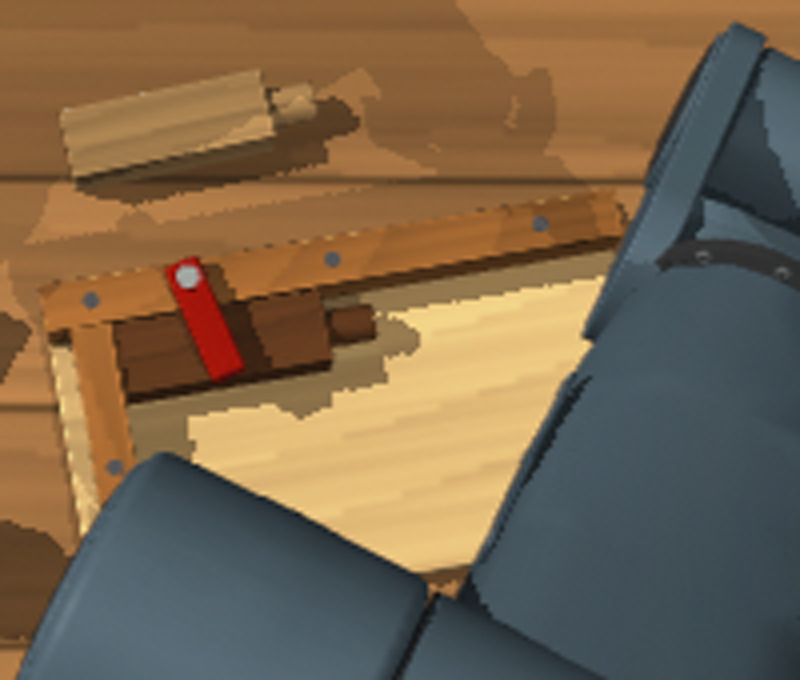

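End contact repeated at the same place (y −34.9), so the blank was already home. The blank shows no gap at the stop (crop 118–130, 325–400), and the button is at ~1.39 rad by the top view. Finishing the button.

```bash
python3 - <<'E'
from m import *
env.move_l(W(.041,.02,.12),v=.25)
env.move_l(W(.041,.03,.059),v=.12)
env.move_l(W(.041,.054,.059),v=.06); print(st())
for y in np.arange(.0555,.074,.0012):
    env.move_l(W(.041,y,.059),v=.03); env.pause(.05); s=st(); print(s)
    if s[3][1]<-4: break
env.move_l(W(.041,.03,.059),v=.15)
env.move_l(W(.041,.02,.12),v=.25)
env.move_ptp(W(.0,-.19,.15),ORI)
s=env.get_image("side"); crop(s,220,190,360,300,5.6,"pics/s9.png")
s=env.get_image("top"); crop(s,270,140,470,310,4,"pics/t9.png")
print(st()[0])
E
```

```text
(36.575, array([41.1, 54.3]), np.float64(59.1), array([0.65, 0.16]), 0.86)
(36.875, array([41. , 55.4]), np.float64(59.0), array([ 0.13, -0.75]), -0.03)
(37.175, array([41. , 56.7]), np.float64(59.0), array([-0.66, -0.98]), 0.41)
(37.475, array([41. , 57.9]), np.float64(59.0), array([-0.37, -0.23]), -0.6)
(37.775, array([41. , 59.2]), np.float64(59.0), array([-1.55,  0.14]), -0.3)
(38.075, array([41. , 60.4]), np.float64(59.0), array([-1.13,  0.44]), 0.46)
(38.375, array([41. , 61.6]), np.float64(59.0), array([-0.83, -1.39]), 0.74)
(38.675, array([41. , 62.8]), np.float64(59.0), array([-1.25, -1.35]), 1.7)
(38.975, array([41.1, 64. ]), np.float64(59.0), array([ 0.51, -0.84]), 0.66)
(39.275, array([41. , 64.7]), np.float64(59.0), array([-1.13, -5.5 ]), 0.32)
41.025
```

View pics/s9.png

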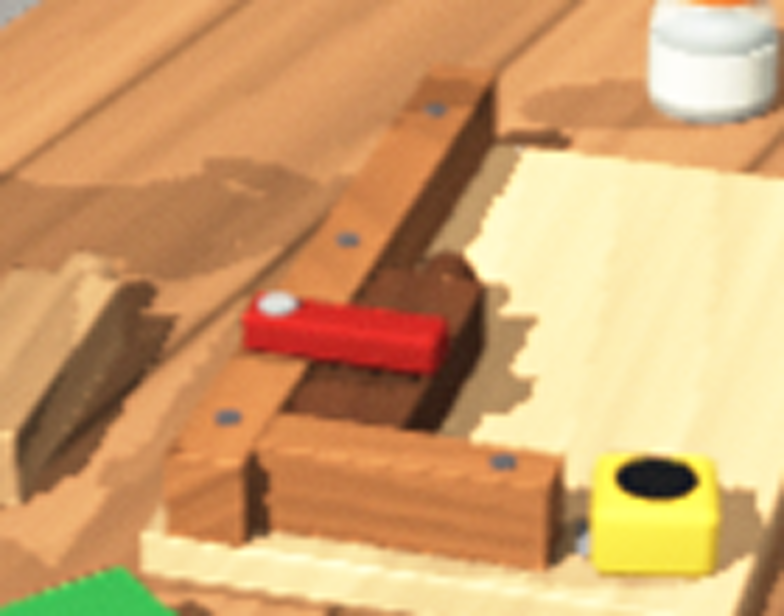

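View pics/t9.png

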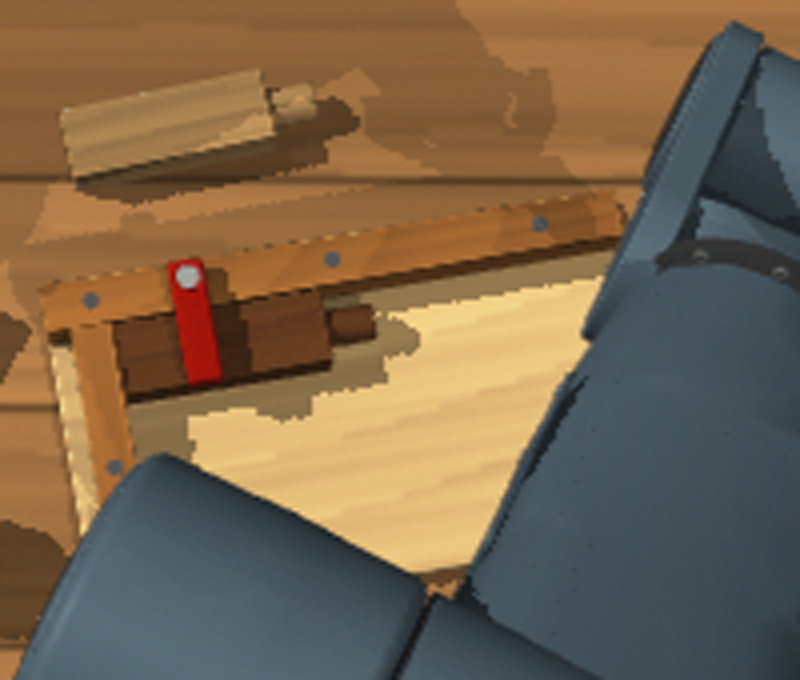

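The button lies square across the blank: from pivot (188,277) to end (205,382) is about 1.58 rad. The blank is unmoved, and the spare blank and tape are where they were. Handing in.

```bash
python3 - <<'E'
from m import *
d=env.get_image("top"); toj=lambda p:(p-J["t"])@J["R"]
C=ray(d,f4([[319,292],[331,362],[129,397],[116,328]]),.050)[:,:2]
B=np.array([[.023,-.065],[-.023,-.065],[-.023,.065],[.023,.065]])
t2,R2,c=rigid(B,C); print(t2-TH,toj(c))
env.close_job(); print(st())
E
```

```text
0.003011765786369497 [0.04642208 0.07415103]
the job is handed in; nothing more can be done
the job is handed in; nothing more can be done
```

I slid the walnut blank flat against the fence with the open fingers. I then pushed it by its tenon to the end stop, pressed it against the fence again, and swung the red turn-button round to its stop. The job was handed in at about 41 s of the 64 s allowed, with the arm clear of everything; it reports no verdict.

- **Blank:** the last top view put its centre at x = 0.046 m, y = 0.074 m in the jig's axes (home is 0.047, 0.075), 0.003 rad off parallel. A second push on the tenon met the stop at the same position as the first, so it was already home before the button passed 1.4 rad.
- **Button:** about 1.58 rad by the top view, and it met its stop with about 5 N.
- **Bystanders:** the spare blank and tape look unmoved in the last pictures. The glue jar is only partly in view there, and the wax tin is out of both last views. I saw no contact with either of them.

**Disagreements:**
- The jig fit left residuals of up to about 3 mm.
- One measurement put the blank's end about 3 mm short of the stop (y 0.137 against 0.140 m). I took that as camera error once the second push confirmed contact.
- The fingers met the blank against the fence about 5 mm farther on than the 22 mm pad width implied.

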